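# Return the bench ware to its fitted nests

## Robot

A 7-joint arm with a two-finger parallel gripper is mounted at the origin on the work surface. World frame = base frame: x ahead of the robot, y to its left, z up, the work surface at z = 0. Lengths are in m, angles in rad, forces in N, time in s.
With the tool pointing down it reaches from about 0.4 to 0.85 m from the base axis. Payload 10.4 kg.
Tool frame: the origin (TCP) lies at the very end of the fingers, on their centre line; the grasp point (between the pads) lies 19 mm behind it; z points along the fingers, y is the line along which they close (so a half turn about z gives the same grasp; the last joint's range is limited). The gripper opens to 85 mm and grips with 20 to 120 N. Pads are 22 mm wide; open, the fingers measure 114 mm over their backs; the gripper's body (76 mm by 85 mm) begins 54 mm behind the grasp point. The pads swing forward as they close: fully open they stand 13 mm farther back than shut.
Start: joints at [-0.023, 0.332, -0.065, 1.46, 0.022, 1.35, -0.088], TCP at [0.625, 0, 0.208] pointing down, gripper open.
Joint ranges: [-2.6, 2.6], [-0.5, 2.12], [-1.47, 1.34], [0.16, 2.42], [-1.27, 4.41], [0.06, 2.06], [-2.6, 2.6]. Speed limits (rad/s): [2.22, 2.22, 2.79, 2.79, 3.14, 3.14, 3.14].

## Interface

Orientations are given as a unit quaternion [x, y, z, w].
In Python, from workcell import manip, optics gives the robot as it stands.
- The arm moves only by the tool jog_arm, never from a script. Its arguments are lists of equal length, an entry for each row: "dr": the turn, a rotation vector about the tool's x, y, z normalised to -1 to 1, where 1 is 4 degrees, a list of three; "translation": the shift along the tool's x, y, z normalised to -1 to 1, where 1 is 0.025 m, a list of three; "jaw": the opening, from 0 (shut) to 1 (fully open). A call has 1 to 10 rows; each row shifts and turns the commanded pose from where the row before left it, along the tool's axes as they then stand; what a row does not reach is not made up. A row lasts 1/10 s, in which the tool goes at most 50 mm and 8.59 degrees, less where a joint would pass 70% of its speed; a pose out of reach is approached as far as the arm can. A call with a number of a shift or a turn outside -1 to 1 is refused whole. A call with a gripper value outside its range is refused whole. The fingers move at their own pace and stop on an object; "squeeze" is the grip in N (left out, the last holds). Time passes only in rows, so rows that do not move let the fingers close. It gives the time, the measured TCP pose, the force, the opening and the grip force at its end, in the units of the state.
- manip.get_obs(): the state, without advancing time (a new reading comes with each control period).
- optics.camera(name): name is "scene" or "side" or "wrist"; returns a dict with "color" (400x640x3 uint8, red, green, blue), "mtx" (3x3 intrinsics, pixels), "R" (3x3) and "t" (3): a world point X has camera coordinates R X + t. Camera axes: x right, y down, z forward; pixel columns grow to the right and rows downward; lengths in m; the calibration is good to about 2 mm. A picture is of the moment at which its call begins. There is no depth.
- manip.hand_in(): hands the job in; it is judged then, once.
The state is a dict: "clock": time; "joint_pos": joint angles; "joint_velocities": joint speeds; "tau": joint torques, N m; "position": TCP position; "ee_rot": TCP orientation; "ft_force": force on the tool from outside, world axes, zero at the start; "torque": the same for the moment, N m; "grip_width": opening from 0.0 (shut) to 1.0 (fully open); "grasp_force": force on a finger pad.
Only numpy, scipy, OpenCV 4.12 (cv2) and the standard library are available. Lean on these libraries where they do the work, as an engineer would, in place of code of your own. Each camera call takes 0.05 s, during which the arm holds its last target. There are 200 camera calls.

## Task

Put the flask, the small jar, the measuring cylinder and the cuvette case back into their fitted nests on the bench, each standing upright on the floor of the nest whose recess has the shape and size of its foot, with the case lengthwise in its oblong recess. Keep everything upright, set things down gently rather than dropping them, and do not push the wash bottle or the beaker about.

Things in the scene. Friction and masses are not known exactly. Their poses are not given: they have to be found in the camera images.
- flask: Stoppered conical glass flask: round foot 64 mm across, cone narrowing up to 58 mm height, then a straight round neck 26 mm across from 58 to 104 mm height, black rubber stopper 24 mm across on top, 116 mm tall in all, about 0.14 kg. Grip the neck. Origin: centre of the underside; z up along the axis.
- jar: Small round specimen jar, white with grey screw lid: foot 40 mm across, lid 42 mm across from 50 to 64 mm height (its top), about 0.08 kg. Origin: centre of the underside; z up along the axis.
- cylinder: White plastic measuring cylinder: hexagonal foot 54 mm across flats (62 mm across corners) and 10 mm thick, thin round tube 24 mm across from there up to 130 mm height, with a dark mouth and grey graduation rings, about 0.10 kg. Origin: centre of the underside; z up along the tube; x square to a flat of the foot.
- case: Grey oblong cuvette case (closed, one rigid block) with a pale card on its lid: 70 mm along its x, 40 mm along its y, 50 mm tall, about 0.15 kg. Origin: centre of the underside; z up.
- flask_nest: The nest with the large round recess, 84 mm across. Fixed to the bench: a white plastic disc 104 mm across and 4 mm thick with a raised lip round a recess with a dark rubber floor. Floor 4 mm above the bench, lip top 12 mm above the bench, lip 5 mm thick. Origin: centre of the recess on the underside (bench level), z up.
- jar_nest: The nest with the small round recess, 60 mm across. Fixed to the bench: a white plastic disc 104 mm across and 4 mm thick with a raised lip round a recess with a dark rubber floor. Floor 4 mm above the bench, lip top 12 mm above the bench, lip 5 mm thick. Origin: centre of the recess on the underside (bench level), z up.
- cylinder_nest: The nest with the hexagonal recess, 74 mm across flats; the hexagonal foot fits at any yaw. Fixed to the bench: a white plastic disc 104 mm across and 4 mm thick with a raised lip round a recess with a dark rubber floor. Floor 4 mm above the bench, lip top 12 mm above the bench, lip 5 mm thick. Origin: centre of the recess on the underside (bench level), z up. x square to a flat of the recess.
- case_nest: The nest with the oblong recess, 90 mm along its x and 60 mm along its y. Fixed to the bench: a white plastic plate 108 by 78 mm and 4 mm thick with a raised lip round a recess with a dark rubber floor. Floor 4 mm above the bench, lip top 12 mm above the bench, lip 5 mm thick. Origin: centre of the recess on the underside (bench level), z up.
- wash_bottle: Bystander: loose white wash bottle with blue cap and bent spout, 64 mm across, 168 mm tall, spout reaching 58 mm out along its x. Stands off to the robot's right. Origin: centre of the underside.
- beaker: Bystander: loose empty glass beaker, 72 mm across, 90 mm tall. Stands off to the robot's left. Origin: centre of the underside.
Not all that is in view belongs to the job. Leave any brown or purple look-alike of the flask alone. Leave any pink look-alike of the case_nest alone.

How it is judged:
By the outcome, as a careful person would: the job done as asked, in the order asked, and still so for the second after the job is handed in, with the robot touching nothing.
It also fails if it takes over 109 s, if anything falls off the work surface, if the arm or the gripper's body presses on something with over 40 N, if the wrist force passes 120 N, or if a joint passes its speed limit or range.

## Working session

There is one attempt and no reset: what is moved stays moved. The work goes in short steps, Python scripts to look and compute and a tool call to move; the robot and the scene stay as the last step left them, time stands still between calls to the robot, and variables do not carry over. Pictures are saved under pics/ and viewed, at most 14 in all, crops included, and the job is handed in when it is done.

Besides the shell and the picture viewer there is one more tool, called after "Emit:" in YAML: its name, and indented under it one key for each argument. jog_arm: Moves the arm, as the interface text tells. Scaled input: -1 to 1 covers 0.025 m each way for a shift and 4 degrees each way for a turn. Its arguments: {"type":"object","properties":{"dr":{"type":"array","items":{"type":"array","items":{"type":"number"}}},"translation":{"type":"array","items":{"type":"array","items":{"type":"number"}}},"jaw":{"type":"array","items":{"type":"number"}},"squeeze":{"type":"number"}},"required":["dr","translation","jaw"]}

```bash
ls; mkdir -p pics; python3 - <<'E'
from workcell import manip, optics
import cv2,numpy as np
print(manip.get_obs())
for n in ["scene","side","wrist"]:
    c=optics.camera(n); cv2.imwrite(f"pics/{n}0.png",c["color"][:,:,::-1]); np.savez(f"{n}0.npz",**c)
    print(n,c["mtx"].round(1).tolist(),(-c["R"].T@c["t"]).round(3),c["R"].round(3).tolist())
E
```

```text
pics
{'clock': 0.0, 'joint_pos': array([-0.02261723,  0.33288437, -0.06469183,  1.46094074,  0.02162986,
        1.34990678, -0.08850725]), 'joint_velocities': array([-1.06987939e-03,  2.03033936e-03, -6.39411933e-04,  7.17103156e-04,
       -4.25548534e-04,  2.10302243e-05, -1.85948005e-04]), 'tau': array([ 4.98105128e-04, -6.25449800e+01,  4.97091911e-02, -3.91610491e+01,
        1.63588714e-02,  9.83294769e-03, -6.01235030e-06]), 'position': array([ 6.24589703e-01, -1.20423157e-05,  2.07608418e-01]), 'ee_rot': array([ 7.07096064e-01,  7.07117131e-01, -5.43888805e-04, -4.74006973e-04]), 'ft_force': array([-0.35410817, -0.14484774,  0.40203702]), 'torque': array([-0.00037935,  0.02521485,  0.03751264]), 'grasp_force': 0.0, 'grip_width': 0.9987597966550096}
scene [[361.7, 0.0, 318.2], [0.0, 361.7, 199.0], [0.0, 0.0, 1.0]] [1.367 0.304 0.68 ] [[-0.4, 0.916, 0.013], [0.574, 0.261, -0.776], [-0.714, -0.303, -0.631]]
side [[413.4, 0.0, 318.3], [0.0, 413.4, 208.3], [0.0, 0.0, 1.0]] [0.256 0.881 0.762] [[-0.919, -0.394, 0.012], [-0.242, 0.539, -0.807], [0.311, -0.745, -0.591]]
wrist [[321.1, 0.0, 322.1], [0.0, 321.1, 194.7], [0.0, 0.0, 1.0]] [0.627 0.079 0.373] [[1.0, 0.001, -0.002], [0.001, -0.953, 0.303], [-0.001, -0.303, -0.953]]
```

View pics/scene0.png

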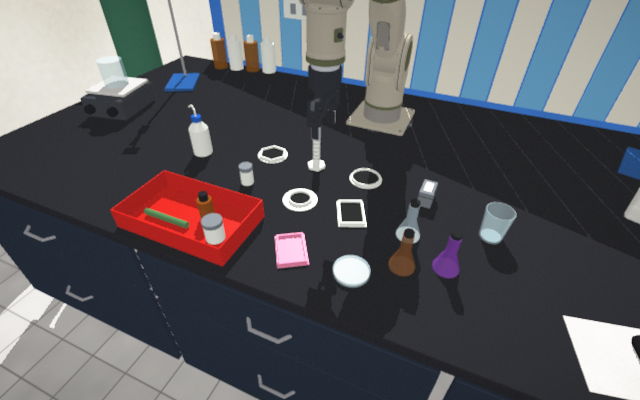

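View pics/side0.png

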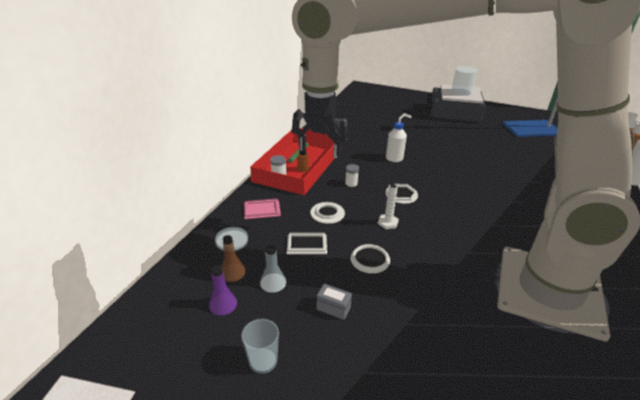

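View pics/wrist0.png

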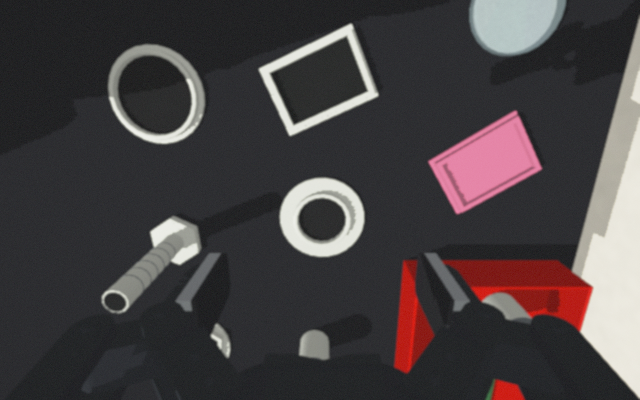

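```bash
cat > h.py <<'E'
import cv2,numpy as np
from scipy.spatial.transform import Rotation as Rot
def load(f): return dict(np.load(f))
def snap(name,tag):
    from workcell import optics
    c=optics.camera(name); np.savez(f"{tag}.npz",**c); cv2.imwrite(f"pics/{tag}.png",c["color"][:,:,::-1]); return c
def ray(c,p):
    p=np.atleast_2d(p).astype(float)
    d=np.c_[p,np.ones(len(p))]@np.linalg.inv(c["mtx"]).T@c["R"]
    return -c["R"].T@c["t"], d/np.linalg.norm(d,axis=1,keepdims=True)
def plane(c,p,z):
    o,d=ray(c,p); return o+d*((z-o[2])/d[:,2])[:,None]
def tri(obs):
    A=np.zeros((3,3));b=np.zeros(3);L=[]
    for c,p in obs:
        o,d=ray(c,p);M=np.eye(3)-np.outer(d[0],d[0]);A+=M;b+=M@o;L.append((o,M))
    X=np.linalg.solve(A,b); return X,max(np.linalg.norm(M@(X-o)) for o,M in L)
def proj(c,X):
    q=c["R"]@np.asarray(X)+c["t"]; q=c["mtx"]@q; return q[:2]/q[2]
def cen(cnt):
    m=cv2.moments(cnt); return np.array([m["m10"]/m["m00"],m["m01"]/m["m00"]])
def white(c,th=120,sat=70):
    hsv=cv2.cvtColor(c["color"],cv2.COLOR_RGB2HSV)
    return ((hsv[...,2]>th)&(hsv[...,1]<sat)).astype(np.uint8)
def blobs(c,roi,m=None,amin=25):
    x0,y0,x1,y1=roi; m=white(c) if m is None else m
    k=np.zeros_like(m);k[y0:y1,x0:x1]=m[y0:y1,x0:x1]
    cs,h=cv2.findContours(k,cv2.RETR_CCOMP,cv2.CHAIN_APPROX_NONE)
    return [(q,h[0][i][3]>=0) for i,q in enumerate(cs) if cv2.contourArea(q)>amin]
E
python3 - <<'E'
from h import *
for n,roi in [("scene",(180,90,540,300)),("side",(200,110,440,380)),("wrist",(90,0,580,260))]:
    c=load(n+"0.npz"); print(n)
    for q,hole in blobs(c,roi):
        p=cen(q); print("HOLE" if hole else "out ",p.round(1),int(cv2.contourArea(q)),cv2.boundingRect(q),plane(c,p,.008)[0].round(3))
for n,(x0,y0,x1,y1) in [("scene",(385,170,525,290)),("side",(200,160,440,330))]:
    c=load(n+"0.npz"); cv2.imwrite(f"pics/{n}0z.png",cv2.resize(c["color"][y0:y1,x0:x1,::-1],None,fx=3.3,fy=3.3,interpolation=cv2.INTER_CUBIC))
E
```

```text
scene
out  [351.1 270.2] 926 (333, 255, 38, 32) [0.82  0.159 0.008]
out  [291.4 250. ] 646 (275, 233, 34, 30) [0.82  0.001 0.008]
out  [212.9 228.2] 483 (201, 213, 24, 32) [ 0.836 -0.225  0.008]
out  [409.2 224.5] 367 (396, 205, 24, 38) [0.605 0.25  0.008]
out  [496.4 221.4] 1001 (480, 202, 37, 41) [0.492 0.468 0.008]
out  [350.7 213. ] 755 (336, 199, 31, 29) [0.626 0.089 0.008]
HOLE [350.8 211.6] 392 (340, 202, 23, 20) [0.62  0.087 0.008]
out  [299.6 199.4] 640 (282, 188, 36, 24) [ 0.631 -0.068  0.008]
HOLE [299.6 197.5] 165 (290, 192, 20, 12) [ 0.623 -0.072  0.008]
out  [428.5 187. ] 181 (420, 179, 18, 17) [0.411 0.268 0.008]
out  [246.6 178. ] 157 (240, 170, 14, 16) [ 0.604 -0.267  0.008]
out  [365.2 178.1] 518 (349, 167, 33, 22) [0.448 0.075 0.008]
HOLE [365.6 176.9] 277 (352, 170, 28, 15) [0.441 0.074 0.008]
out  [244.9 165.5] 74 (239, 162, 13, 8) [ 0.546 -0.31   0.008]
out  [272.3 154.1] 415 (257, 145, 31, 19) [ 0.447 -0.263  0.008]
HOLE [272.2 152.8] 167 (261, 147, 23, 12) [ 0.439 -0.267  0.008]
out  [316.2 157.3] 297 (307, 128, 19, 44) [ 0.401 -0.116  0.008]
out  [200.1 139. 
[... 1263 characters left out ...]
02.1 122.6] 32 (300, 118, 6, 10) [ 0.963 -0.614  0.008]
out  [234.3 148.4] 5903 (200, 110, 97, 112) [ 1.1   -0.294  0.008]
wrist
out  [577.6 254. ] 32 (575, 242, 5, 18) [ 0.949 -0.115  0.008]
out  [173.7 240.6] 1700 (142, 217, 58, 43) [ 0.441 -0.097  0.008]
out  [321.6 216.8] 5217 (279, 177, 86, 80) [ 0.626 -0.065  0.008]
HOLE [321.3 219.4] 1631 (297, 197, 49, 45) [ 0.625 -0.069  0.008]
out  [155.9  94. ] 7264 (109, 45, 95, 99) [0.446 0.078 0.008]
HOLE [153.7  93.9] 4721 (116, 54, 76, 81) [0.443 0.078 0.008]
out  [319.1  80.2] 7591 (259, 24, 120, 112) [0.623 0.092 0.008]
HOLE [319.1  80.6] 4871 (270, 36, 98, 89) [0.623 0.091 0.008]
out  [513.8  23.2] 4046 (470, 0, 95, 55) [0.821 0.147 0.008]
```

View pics/side0z.png

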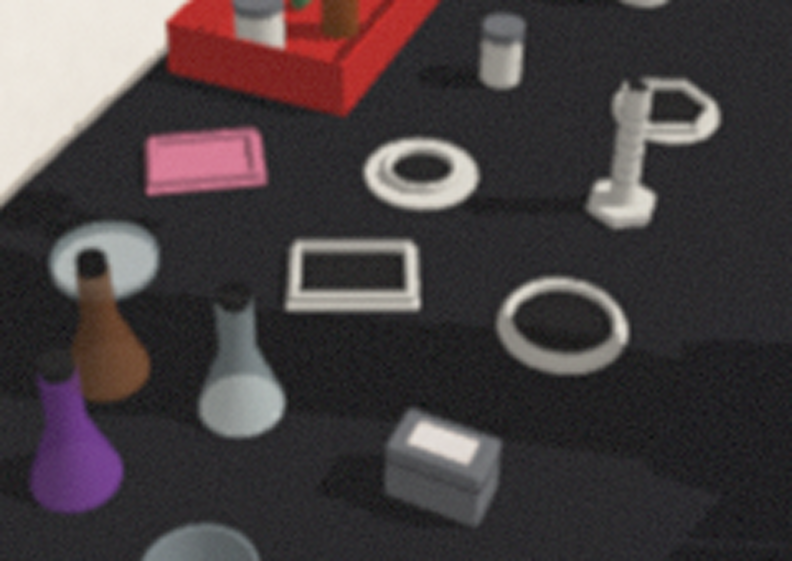

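```bash
cat >> h.py <<'E'
def axis(obs):
    """vertical axis xy from silhouette midline pixels in each view"""
    A=np.zeros((2,2));b=np.zeros(2)
    for c,P in obs:
        o,d=ray(c,P); d=d[:,:2]; d=d/np.linalg.norm(d,axis=1,keepdims=True)
        for u in d: M=np.eye(2)-np.outer(u,u); A+=M/len(d); b+=M@o[:2]/len(d)
    return np.linalg.solve(A,b)
def mids(m,x0,y0,x1,y1):
    return np.array([((np.flatnonzero(m[r,x0:x1]).min()+np.flatnonzero(m[r,x0:x1]).max())/2+x0,r) for r in range(y0,y1) if m[r,x0:x1].any()])
def zat(c,p,xy):
    """height of the ray where it passes nearest the vertical line xy"""
    o,d=ray(c,p); d=d[0]; s=((xy-o[:2])@d[:2])/(d[:2]@d[:2]); return o[2]+s*d[2]
E
python3 - <<'E'
from h import *
S=load("scene0.npz");D=load("side0.npz")
B={"flask":((396,205,421,243),(261,256,287,292)),"jar":((239,161,254,186),(345,163,360,186)),"cyl":((309,128,323,160),(387,186,397,212))}
for n,(a,b) in B.items():
    for th in (60,75,100):
        ms,md=white(S,th,110),white(D,th,110)
        P=mids(ms,*a);Q=mids(md,*b)
        xy=axis([(S,P),(D,Q)])
        print(n,th,xy.round(3),"top z",zat(S,P[0],xy).round(3),zat(D,Q[0],xy).round(3),"bot",zat(S,P[-1],xy).round(3),zat(D,Q[-1],xy).round(3),P[0],P[-1],Q[0],Q[-1])
# stopper tops / brown / purple approx
print("card",tri([(S,(428.5,187.)),(D,(333.9,293.7))]))
print("flask stopper",tri([(S,(414.5,203)),(D,(271.5,249))]))
print("brown foot",plane(S,(402,265),.02),plane(D,(230.5,270),.02))
print("purple foot",plane(S,(447,267),.02),plane(D,(222,303),.02))
q=[x for x,h in blobs(S,(410,170,440,210),white(S,140)) ]
for c,roi in((S,(410,170,440,200)),(D,(315,284,350,304))):
  for th in (140,170):
    for x,h in blobs(c,roi,white(c,th)):
        print(th,cen(x),cv2.contourArea(x)); w=plane(c,x[:,0],.05)[:,:2].astype(np.float32); print(cv2.minAreaRect(w*1000))
for c,roi in((S,(330,195,370,230)),(D,(285,230,330,255)),(load("wrist0.npz"),(255,20,385,140))):
  for x,h in blobs(c,roi):
    print("casenest",h,cv2.minAreaRect((plane(c,x[:,0],.010)[:,:2]*1000).astype(np.float32)))
for n,a,b in [("flask",(365.6,176.9),(370.3,257.4)),("jar",(299.6,197.5),(327.6,210.5)),("case",(350.8,211.6),(306.5,241.6)),("cyl",(272.2,152.8),(403.7,191.9))]: print("nest",n,tri([(S,a),(D,b)]))
E
```

```text
flask 60 [0.638 0.254] top z 0.104 0.087 bot -0.021 -0.033 [414. 205.] [411.5 242. ] [271.5 256. ] [272. 291.]
flask 75 [0.638 0.254] top z 0.105 0.088 bot -0.021 -0.033 [414.5 205. ] [411.5 242. ] [271. 256.] [272.5 291. ]
flask 100 [0.635 0.254] top z 0.102 0.088 bot -0.024 -0.031 [414.5 205. ] [411.5 242. ] [274. 256.] [272.5 291. ]
jar 60 [ 0.614 -0.259] top z 0.079 0.077 bot -0.01 -0.008 [245.5 161. ] [246.5 185. ] [351. 163.] [351.5 185. ]
jar 75 [ 0.613 -0.26 ] top z 0.079 0.074 bot -0.011 -0.009 [245.5 161. ] [247. 185.] [351.5 164. ] [351.5 185. ]
jar 100 [ 0.612 -0.26 ] top z 0.078 0.07 bot -0.011 -0.009 [246. 161.] [246.5 185. ] [352. 165.] [352. 185.]
cyl 60 [ 0.44  -0.101] top z 0.142 0.127 bot 0.028 0.041 [315.5 128. ] [316. 159.] [391.5 186. ] [390.5 211. ]
cyl 75 [ 0.44  -0.098] top z 0.142 0.129 bot 0.028 0.043 [319. 128.] [316. 159.] [392. 186.] [390.5 211. ]
cyl 100 [ 0.44  -0.097] top z 0.143 0.13 bot 0.029 0.044 [319. 128.] [316. 159.] [392. 186.] [390.5 211. ]
card (array([0.46980169, 0.27033548, 0.0487095 ]), np.float64(0.0005245387308853951))
flask stopper (ar
[... 1160 characters left out ...]
e ((621.2720947265625, 90.07656860351562), (92.52172088623047, 55.04124069213867), 23.981319427490234)
casenest False ((622.2606201171875, 89.74067687988281), (107.43109130859375, 77.75330352783203), 23.87569236755371)
casenest True ((622.3461303710938, 90.06993103027344), (89.53702545166016, 59.95090103149414), 23.91301155090332)
nest flask (array([0.44033842, 0.07454823, 0.00629561]), np.float64(0.001271747937129511))
nest jar (array([ 0.62325969, -0.07136439,  0.00768434]), np.float64(0.0007813615221411772))
nest case (array([0.62146818, 0.0883978 , 0.00860113]), np.float64(0.0007885642711341176))
nest cyl (array([ 0.43459307, -0.26999761,  0.00532178]), np.float64(0.0005169159747019847))
```

Emit:
jog_arm:
  dr:
    - [0, 0, 0]
    - [0, 0, 0]
    - [0, 0, 0]
    - [0, 0, 0]
    - [0, 0, 0]
    - [0, 0, 0]
    - [0, 0, 0]
    - [0, 0, 0]
    - [0, 0, 0]
    - [0, 0, 0]
  translation:
    - [0.9, 0.06, 0]
    - [0.9, 0.06, 0]
    - [0.9, 0.06, 0]
    - [0.9, 0.06, 0]
    - [0.9, 0.06, 0]
    - [0.9, 0.06, 0]
    - [0.9, 0.06, 0]
    - [0.9, 0.06, 0]
    - [0, 0, 0]
    - [0, 0, 0]
  jaw: [1, 1, 1, 1, 1, 1, 1, 1, 1, 1]
  squeeze: 30

```text
clock: 1.15
position: [0.6368, 0.1802, 0.208]
ee_rot: [0.707, 0.707, -0.0, -0.0]
ft_force: [0.7, -0.1, 0.4]
grip_width: 0.993
grasp_force: 0.0
```

```bash
python3 - <<'E'
from h import *
from workcell import manip
o=manip.get_obs();print(o["position"].round(4),o["ee_rot"].round(4),o["clock"])
snap("wrist","w1")
E
```

```text
[0.6368 0.1802 0.208 ] [ 7.068e-01  7.074e-01 -4.000e-04 -1.000e-04] 1.15
```

View pics/w1.png

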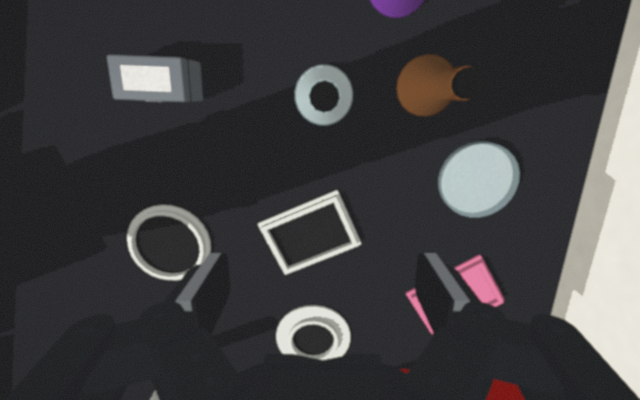

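```bash
python3 - <<'E'
from h import *
W=load("w1.npz")
for x,h in blobs(W,(285,55,365,135),white(W,90,110)):
    p=cen(x);print("flask",h,p.round(1),plane(W,p,.116 if h else .01).round(4),int(cv2.contourArea(x)))
for x,h in blobs(W,(112,58,182,98),white(W,160)):
    w=plane(W,x[:,0],.05)[:,:2]*1000; print("card",cv2.minAreaRect(w.astype(np.float32)))
for x,h in blobs(W,(95,50,190,108),white(W,75),200):
    w=plane(W,x[:,0],.05)[:,:2]*1000; print("lid",h,cv2.minAreaRect(w.astype(np.float32)))
print("lid corners",plane(W,[(108,55),(183,56),(187,101),(113,101)],.05).round(4).tolist())
S=load("scene0.npz");D=load("side0.npz")
p=[cen(x) for x,h in blobs(W,(112,58,182,98),white(W,160)) if not h][0]
print("card3",tri([(S,(428.3,187)),(D,(333.9,293.6)),(W,p)]), "stop3",tri([(S,(414.5,203)),(D,(271.5,249)),(W,(323.5,96))]))
E
```

```text
flask False [323.   94.4] [[0.6392 0.2574 0.01  ]] 2709
flask True [324.  96.] [[0.6398 0.2568 0.116 ]] 718
card ((470.9500427246094, 272.04718017578125), (23.51817512512207, 46.640018463134766), 87.89370727539062)
lid False ((473.15228271484375, 271.3062744140625), (41.33232116699219, 73.62739562988281), 87.60932922363281)
lid corners [[0.4395, 0.2923, 0.05], [0.509, 0.2915, 0.05], [0.5077, 0.2514, 0.05], [0.4361, 0.2513, 0.05]]
card3 (array([0.47014934, 0.27085287, 0.04900114]), np.float64(0.0014485448114061343)) stop3 (array([0.63785518, 0.25468525, 0.11024414]), np.float64(0.002631334350379331))
```

Emit:
jog_arm:
  dr:
    - [0, 0, 0]
    - [0, 0, 0]
    - [0, 0, 0]
    - [0, 0, 0]
    - [0, 0, 0]
    - [0, 0, 0]
    - [0, 0, 0]
    - [0, 0, 0]
    - [0, 0, 0]
    - [0, 0, 0]
  translation:
    - [0.76, 0.02, 0]
    - [0.76, 0.02, 0]
    - [0.76, 0.02, 0]
    - [0.76, 0.02, 0]
    - [0, 0, 0.93]
    - [0, 0, 0.93]
    - [0, 0, 0.93]
    - [0, 0, 0.93]
    - [0, 0, 0.93]
    - [0, 0, 0.93]
  jaw: [1, 1, 1, 1, 1, 1, 1, 1, 1, 1]

```text
clock: 2.2
position: [0.6388, 0.2576, 0.0679]
ee_rot: [0.707, 0.707, 0.0, -0.0]
ft_force: [0.0, 1.0, 0.0]
grip_width: 1.0
grasp_force: 0.0
```

Emit:
jog_arm:
  dr:
    - [0, 0, 0]
    - [0, 0, 0]
    - [0, 0, 0]
    - [0, 0, 0]
    - [0, 0, 0]
    - [0, 0, 0]
    - [0, 0, 0]
    - [0, 0, 0]
    - [0, 0, 0]
    - [0, 0, 0]
  translation:
    - [0, 0, 0]
    - [0, 0, 0]
    - [0, 0, 0]
    - [0, 0, 0]
    - [0, 0, 0]
    - [0, 0, 0]
    - [0, 0, 0]
    - [0, 0, 0]
    - [0, 0, 0]
    - [0, 0, 0]
  jaw: [0.6, 0.5, 0.4, 0.2, 0, 0, 0, 0, 0, 0]
  squeeze: 30

```text
clock: 3.2
position: [0.6397, 0.2566, 0.0706]
ee_rot: [0.707, 0.707, 0.001, 0.0]
ft_force: [-0.8, -0.2, 6.3]
grip_width: 0.287
grasp_force: 29.3
```

Emit:
jog_arm:
  dr:
    - [0, 0, 0]
    - [0, 0, 0]
    - [0, 0, 0]
    - [0, 0, 0]
    - [0, 0, 0]
    - [0, 0, 0]
    - [0, 0, 0]
    - [0, 0, 0]
    - [0, 0, 0]
    - [0, 0, 0]
  translation:
    - [0, 0, -0.5]
    - [0, 0, -1]
    - [0, 0, -1]
    - [-0.5, -0.6, -0.5]
    - [-0.9, -1, 0]
    - [-0.9, -1, 0]
    - [-0.9, -1, 0]
    - [-0.9, -1, 0]
    - [-0.9, -1, 0]
    - [-0.9, -1, 0]
  jaw: [0, 0, 0, 0, 0, 0, 0, 0, 0, 0]

```text
clock: 4.2
position: [0.4731, 0.1076, 0.1447]
ee_rot: [0.707, 0.707, 0.0, 0.0]
ft_force: [0.1, -0.5, -1.0]
grip_width: 0.285
grasp_force: 29.8
```

Emit:
jog_arm:
  dr:
    - [0, 0, 0]
    - [0, 0, 0]
    - [0, 0, 0]
    - [0, 0, 0]
  translation:
    - [-0.9, -0.8, 0]
    - [-0.36, -0.48, 0]
    - [0, 0, 0]
    - [0, 0, 0]
  jaw: [0, 0, 0, 0]

```text
clock: 4.6
position: [0.4426, 0.0773, 0.1448]
ee_rot: [0.707, 0.707, 0.001, 0.0]
ft_force: [0.6, 0.7, -0.4]
grip_width: 0.285
grasp_force: 29.8
```

```bash
python3 - <<'E'
from h import *
from workcell import manip
o=manip.get_obs();print(o["position"].round(4),o["ee_rot"].round(4),o["ft_force"].round(1))
W=snap("side","d2")
for x,h in blobs(W,(330,150,420,290),None,40): print(h,cen(x),cv2.boundingRect(x))
cv2.imwrite("pics/d2z.png",cv2.resize(W["color"][130:310,300:480,::-1],None,fx=3,fy=3))
E
```

```text
[0.4426 0.0773 0.1448] [7.071e-01 7.071e-01 7.000e-04 4.000e-04] [ 0.6  0.7 -0.4]
False [336.86922321 213.0993117 ] (330, 202, 15, 21)
False [377.92661499 239.97829457] (351, 184, 67, 89)
True [370.18772099 257.36579878] (354, 247, 33, 22)
False [349.60150376 180.24310777] (346, 173, 10, 13)
```

View pics/d2z.png

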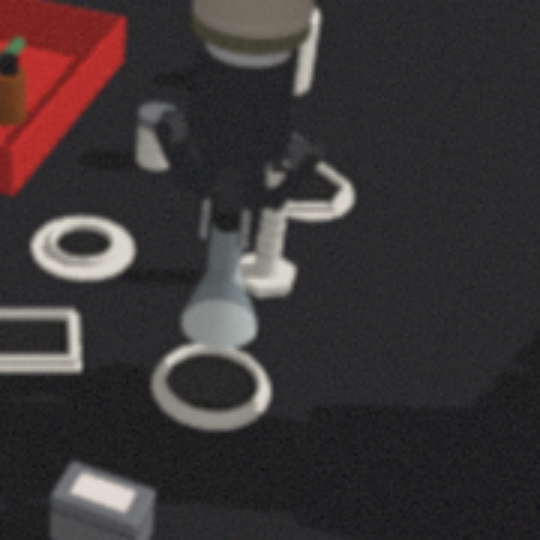

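Emit:
jog_arm:
  dr:
    - [0, 0, 0]
    - [0, 0, 0]
    - [0, 0, 0]
    - [0, 0, 0]
    - [0, 0, 0]
    - [0, 0, 0]
  translation:
    - [0, 0, 0.8]
    - [0, 0, 0.8]
    - [0, 0, 0.6]
    - [0, 0, 0.4]
    - [0, 0, 0.12]
    - [0, 0, 0]
  jaw: [0, 0, 0, 0, 0, 0]

```text
clock: 5.25
position: [0.4422, 0.0773, 0.0759]
ee_rot: [0.707, 0.707, -0.0, -0.0]
ft_force: [-1.3, 0.7, -1.7]
grip_width: 0.283
grasp_force: 29.8
```

Emit:
jog_arm:
  dr:
    - [0, 0, 0]
    - [0, 0, 0]
  translation:
    - [0, 0, 0.08]
    - [0, 0, 0]
  jaw: [0, 0]

```text
clock: 5.45
position: [0.4426, 0.0772, 0.0746]
ee_rot: [0.707, 0.707, 0.001, 0.0]
ft_force: [0.1, 0.2, -0.7]
grip_width: 0.29
grasp_force: 29.9
```

Emit:
jog_arm:
  dr:
    - [0, 0, 0]
    - [0, 0, 0]
    - [0, 0, 0]
  translation:
    - [0, 0, 0.06]
    - [0, 0, 0.04]
    - [0, 0, 0]
  jaw: [0, 0, 0]

```text
clock: 5.75
position: [0.4435, 0.0776, 0.0744]
ee_rot: [0.707, 0.707, 0.001, 0.001]
ft_force: [-8.5, -1.3, 27.6]
grip_width: 0.287
grasp_force: 32.5
```

Emit:
jog_arm:
  dr:
    - [0, 0, 0]
    - [0, 0, 0]
    - [0, 0, 0]
    - [0, 0, 0]
    - [0, 0, 0]
    - [0, 0, 0]
    - [0, 0, 0]
    - [0, 0, 0]
    - [0, 0, 0]
    - [0, 0, 0]
  translation:
    - [0, 0, -0.08]
    - [0, 0, 0]
    - [0, 0, 0]
    - [0, 0, 0]
    - [0, 0, 0]
    - [0, 0, -0.5]
    - [0, 0, -1]
    - [0, 0, -1]
    - [0, 0, -1]
    - [0, 0, -1]
  jaw: [0.28, 0.4, 0.6, 0.8, 0.9, 0.9, 0.9, 0.9, 0.9, 0.9]

```text
clock: 6.75
position: [0.442, 0.077, 0.1879]
ee_rot: [0.707, 0.707, 0.0, 0.0]
ft_force: [0.8, 0.3, -0.2]
grip_width: 0.898
grasp_force: 0.0
```

Emit:
jog_arm:
  dr:
    - [0, 0, 0]
    - [0, 0, 0]
    - [0, 0, 0]
    - [0, 0, 0]
    - [0, 0, 0]
    - [0, 0, 0]
    - [0, 0, 0]
    - [0, 0, 0]
    - [0, 0, 0]
    - [0, 0, 0]
  translation:
    - [-1, 0.22, -0.8]
    - [-1, 0.22, -0.7]
    - [-1, 0.22, 0]
    - [-1, 0.22, 0]
    - [-1, 0.22, 0]
    - [-1, 0.22, 0]
    - [-1, 0.22, 0]
    - [-1, 0.22, 0]
    - [-1, 0.22, 0]
    - [-1, 0.22, 0]
  jaw: [0.9, 0.9, 0.9, 0.9, 0.9, 0.9, 0.9, 0.9, 0.9, 0.9]

```text
clock: 7.75
position: [0.4971, -0.174, 0.2244]
ee_rot: [0.707, 0.707, 0.0, 0.0]
ft_force: [1.2, -0.1, -0.4]
grip_width: 0.901
grasp_force: 0.0
```

Emit:
jog_arm:
  dr:
    - [0, 0, 0]
    - [0, 0, 0]
    - [0, 0, 0]
    - [0, 0, 0]
    - [0, 0, 0]
    - [0, 0, 0]
    - [0, 0, 0]
    - [0, 0, 0]
  translation:
    - [-1, 0.22, 0]
    - [-1, 0.22, 0]
    - [-1, 0.22, 0]
    - [-1, 0.22, 0]
    - [-1, 0.22, 0]
    - [-1, 0.22, 0]
    - [0, 0, 0]
    - [0, 0, 0]
  jaw: [0.9, 0.9, 0.9, 0.9, 0.9, 0.9, 0.9, 0.9]

```text
clock: 8.55
position: [0.5299, -0.3231, 0.2238]
ee_rot: [0.707, 0.707, 0.0, -0.0]
ft_force: [0.0, -0.4, -0.3]
grip_width: 0.904
grasp_force: 0.0
```

```bash
python3 - <<'E'
from h import *
from workcell import manip
o=manip.get_obs();print(o["position"].round(4),o["ee_rot"].round(4),o["clock"])
W=snap("wrist","w3")
for x,h in blobs(W,(150,0,639,250),white(W,75,90),60): print(h,cen(x).round(1),cv2.contourArea(x),cv2.boundingRect(x),plane(W,cen(x),.008)[0,:2].round(4),plane(W,cen(x),.064)[0,:2].round(4))
E
```

```text
[ 0.5299 -0.3231  0.2238] [ 7.074e-01  7.069e-01  1.000e-04 -1.000e-04] 8.55
False [592.5 192.8] 393.5 (575, 109, 52, 137) [ 0.8675 -0.3625] [ 0.8182 -0.3451]
False [621.4  49.7] 1581.0 (600, 21, 39, 53) [ 0.8575 -0.1993] [ 0.8096 -0.2059]
False [318.6 120.9] 83449.0 (150, 0, 358, 250) [ 0.5276 -0.2751] [ 0.5282 -0.2706]
True [223.2 118.7] 356.0 (214, 87, 33, 59) [ 0.4171 -0.2726] [ 0.4339 -0.2684]
True [289.1  91.2] 82.5 (283, 82, 11, 21) [ 0.4943 -0.2423] [ 0.4998 -0.2425]
True [440.3  83.4] 1570.0 (396, 63, 71, 46) [ 0.6642 -0.2339] [ 0.6447 -0.2354]
```

View pics/w3.png

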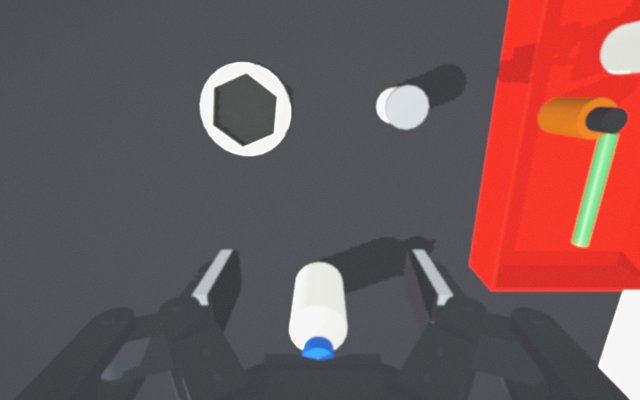

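```bash
python3 - <<'E'
from h import *
W=load("w3.npz")
for th in (130,160,):
  for x,h in blobs(W,(180,40,470,170),white(W,th,90),60):
    P=plane(W,x[:,0],.064 if cen(x)[0]>350 else .008)[:,:2]; r=cv2.minEnclosingCircle((P*1000).astype(np.float32))
    print(th,h,cen(x).round(1),cv2.contourArea(x),cv2.boundingRect(x),plane(W,cen(x),.008)[0,:2].round(4),plane(W,cen(x),.064)[0,:2].round(4),r)
hs=cv2.cvtColor(W["color"],cv2.COLOR_RGB2HSV)
print(hs[107,395:420:6],hs[107,380],hs[100,350])
print("lid at pixel",plane(W,(406,107),.064))
hb=((hs[...,0]>100)&(hs[...,0]<125)&(hs[...,1]>150)).astype(np.uint8)
for x,h in blobs(W,(280,320,350,370),hb): print("cap",cen(x),plane(W,cen(x),.15))
S=load("scene0.npz");D=load("side0.npz")
print("lid3",tri([(S,(245.5,163.5)),(D,(352.2,166.5)),(W,(406,107))]))
print("bottle",axis([(S,[(200.5,150)]),(D,[(396.5,150)])]))
E
```

```text
130 False [402.6 106.4] 1824.5 (376, 85, 53, 45) [ 0.6238 -0.2588] [ 0.6102 -0.2567] ((609.7386474609375, -256.3262939453125), 26.170612335205078)
130 False [245.  108.7] 6746.0 (199, 62, 93, 95) [ 0.4431 -0.2614] [ 0.4561 -0.2588] ((443.00225830078125, -263.5771484375), 53.0936164855957)
130 True [244.  109.7] 3416.5 (213, 73, 64, 74) [ 0.4419 -0.2625] [ 0.4551 -0.2597] ((441.70135498046875, -263.6390075683594), 40.953285217285156)
160 False [402.5 106.3] 1759.5 (376, 85, 53, 45) [ 0.6237 -0.2588] [ 0.6102 -0.2566] ((609.6382446289062, -256.88201904296875), 25.773181915283203)
160 False [244.9 108.6] 6650.0 (199, 62, 92, 94) [ 0.443  -0.2613] [ 0.456  -0.2588] ((442.9569396972656, -263.4310607910156), 52.727264404296875)
160 True [243.9 109.6] 3489.5 (212, 73, 65, 74) [ 0.4417 -0.2624] [ 0.455  -0.2597] ((441.8338623046875, -263.46282958984375), 41.289100646972656)
[[103  13 229]
 [100  10 227]
 [101  12 227]
 [105  13 227]
 [103  13 227]] [  0   0 247] [113  23  90]
lid at pixel [[ 0.6136024  -0.25724813  0.064     ]]
cap [317.96480938 349.04431411] [[ 0.52778602 -0.46916905  0.15      ]]
lid3 (array([ 0.61222455, -0.2569042 ,  0.06835318]), np.float64(0.0020441269465507994))
bottle [ 0.52277774 -0.50871471]
```

Emit:
jog_arm:
  dr:
    - [0, 0, 0]
    - [0, 0, 0]
    - [0, 0, 0]
    - [0, 0, 0]
    - [0, 0, 0]
    - [0, 0, 0]
    - [0, 0, 0]
    - [0, 0, 0]
    - [0, 0, 0]
    - [0, 0, 0]
  translation:
    - [0.66, 0.83, 0.4]
    - [0.66, 0.83, 0.4]
    - [0.66, 0.83, 0.4]
    - [0.66, 0.83, 0.4]
    - [0, 0, 1]
    - [0, 0, 1]
    - [0, 0, 1]
    - [0, 0, 1]
    - [0, 0, 1]
    - [0, 0, 0.8]
  jaw: [0.8, 0.7, 0.7, 0.7, 0.7, 0.7, 0.7, 0.7, 0.7, 0.7]

```text
clock: 9.6
position: [0.6128, -0.2551, 0.0375]
ee_rot: [0.707, 0.708, 0.0, -0.001]
ft_force: [0.7, 0.7, -0.7]
grip_width: 0.7
grasp_force: 0.0
```

Emit:
jog_arm:
  dr:
    - [0, 0, 0]
    - [0, 0, 0]
    - [0, 0, 0]
    - [0, 0, 0]
    - [0, 0, 0]
    - [0, 0, 0]
    - [0, 0, 0]
    - [0, 0, 0]
  translation:
    - [0, 0, 0.3]
    - [0, 0, 0]
    - [0, 0, 0]
    - [0, 0, 0]
    - [0, 0, 0]
    - [0, 0, 0]
    - [0, 0, 0]
    - [0, 0, 0]
  jaw: [0.7, 0.6, 0.5, 0.4, 0.3, 0.2, 0, 0]

```text
clock: 10.4
position: [0.6139, -0.2571, 0.0326]
ee_rot: [0.707, 0.707, 0.001, 0.001]
ft_force: [-3.0, 2.0, 6.7]
grip_width: 0.468
grasp_force: 30.6
```

Emit:
jog_arm:
  dr:
    - [0, 0, 0]
    - [0, 0, 0]
    - [0, 0, 0]
    - [0, 0, 0]
    - [0, 0, 0]
    - [0, 0, 0]
    - [0, 0, 0]
    - [0, 0, 0]
    - [0, 0, 0]
    - [0, 0, 0]
  translation:
    - [0, 0, -0.6]
    - [0, 0, -1]
    - [0.6, 0.06, -0.4]
    - [1, 0.06, 0]
    - [1, 0.06, 0]
    - [1, 0.06, 0]
    - [1, 0.06, 0]
    - [1, 0.06, 0]
    - [1, 0.06, 0]
    - [0.9, 0.06, 0]
  jaw: [0, 0, 0, 0, 0, 0, 0, 0, 0, 0]

```text
clock: 11.4
position: [0.6251, -0.0666, 0.0814]
ee_rot: [0.707, 0.708, 0.0, -0.0]
ft_force: [0.4, -0.7, -0.8]
grip_width: 0.47
grasp_force: 30.4
```

Emit:
jog_arm:
  dr:
    - [0, 0, 0]
    - [0, 0, 0]
  translation:
    - [0, 0, 0]
    - [0, 0, 0]
  jaw: [0, 0]

```text
clock: 11.6
position: [0.6251, -0.0682, 0.0813]
ee_rot: [0.706, 0.708, 0.0, 0.0]
ft_force: [0.2, -0.6, 0.3]
grip_width: 0.471
grasp_force: 30.4
```

```bash
python3 - <<'E'
from h import *
from workcell import manip
o=manip.get_obs();print(o["position"].round(4),o["ee_rot"].round(4),o["clock"])
for n in("scene","side"):
    W=snap(n,n+"4"); print(proj(W,(.6245,-.07,.05)),proj(W,(.6245,-.07,.008)))
    p=proj(W,(.6245,-.07,.03)).astype(int); cv2.imwrite(f"pics/{n}4z.png",cv2.resize(W["color"][p[1]-45:p[1]+45,p[0]-60:p[0]+60,::-1],None,fx=5,fy=5,interpolation=cv2.INTER_CUBIC)); print(p)
a,b=cv2.imread("pics/scene4z.png"),cv2.imread("pics/side4z.png"); cv2.imwrite("pics/c4.png",cv2.resize(np.hstack([a,b]),None,fx=.66,fy=.66))
E
```

```text
[ 0.6251 -0.0682  0.0813] [7.065e-01 7.078e-01 2.000e-04 1.000e-04] 11.6
[299.67895391 186.66822775] [299.95812576 198.00898063]
[299 192]
[327.54401371 199.11695032] [327.19701757 210.34541379]
[327 204]
```

View pics/c4.png

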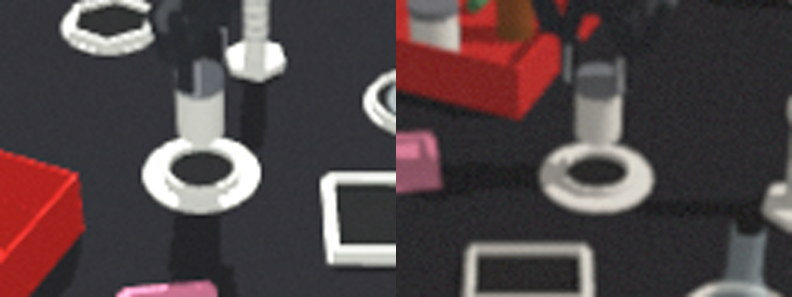

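Emit:
jog_arm:
  dr:
    - [0, 0, 0]
    - [0, 0, 0]
    - [0, 0, 0]
    - [0, 0, 0]
    - [0, 0, 0]
    - [0, 0, 0]
  translation:
    - [-0.03, 0, 0.7]
    - [-0.03, 0, 0.6]
    - [0, 0, 0.3]
    - [0, 0, 0.1]
    - [0, 0, 0.06]
    - [0, 0, 0]
  jaw: [0, 0, 0, 0, 0, 0]

```text
clock: 12.3
position: [0.6253, -0.071, 0.0372]
ee_rot: [0.707, 0.707, 0.0, 0.0]
ft_force: [-1.0, -0.1, -0.4]
grip_width: 0.472
grasp_force: 30.4
```

Emit:
jog_arm:
  dr:
    - [0, 0, 0]
    - [0, 0, 0]
    - [0, 0, 0]
  translation:
    - [0, 0, 0.04]
    - [0, 0, 0.04]
    - [0, 0, 0]
  jaw: [0, 0, 0]

```text
clock: 12.6
position: [0.6256, -0.071, 0.0366]
ee_rot: [0.707, 0.707, 0.001, 0.0]
ft_force: [-4.2, 0.9, 8.9]
grip_width: 0.472
grasp_force: 31.3
```

Emit:
jog_arm:
  dr:
    - [0, 0, 0]
    - [0, 0, 0]
    - [0, 0, 0]
    - [0, 0, 0]
    - [0, 0, 0]
    - [0, 0, 0]
    - [0, 0, 0]
    - [0, 0, 0]
    - [0, 0, 0]
    - [0, 0, 0]
  translation:
    - [0, 0, -0.06]
    - [0, 0, 0]
    - [0, 0, 0]
    - [0, 0, 0]
    - [0, 0, -0.5]
    - [0, 0, -1]
    - [0, 0, -1]
    - [0, 0, -1]
    - [0, 0, -1]
    - [0, 0, -1]
  jaw: [0.5, 0.6, 0.7, 0.8, 0.8, 0.8, 0.8, 0.8, 0.8, 0.8]

```text
clock: 13.6
position: [0.625, -0.071, 0.176]
ee_rot: [0.707, 0.707, 0.0, 0.0]
ft_force: [0.2, -0.2, -0.5]
grip_width: 0.796
grasp_force: 0.0
```

Emit:
jog_arm:
  dr:
    - [0, 0, 0]
    - [0, 0, 0]
    - [0, 0, 0]
    - [0, 0, 0]
    - [0, 0, 0]
    - [0, 0, 0]
    - [0, 0, 0]
    - [0, 0, 0]
    - [0, 0, 0]
    - [0, 0, 0]
  translation:
    - [-0.6, -0.93, -1]
    - [-0.6, -0.93, -0.6]
    - [-0.6, -0.93, -0.4]
    - [-0.6, -0.93, 0]
    - [-0.6, -0.93, 0]
    - [-0.6, -0.93, 0]
    - [-0.6, -0.93, 0]
    - [-0.6, -0.93, 0]
    - [0, 0, 0]
    - [0, 0, 0]
  jaw: [0.8, 0.8, 0.8, 0.8, 0.8, 0.8, 0.8, 0.8, 0.8, 0.8]

```text
clock: 14.6
position: [0.439, -0.1912, 0.2249]
ee_rot: [0.707, 0.707, 0.001, 0.001]
ft_force: [0.1, -0.1, 0.3]
grip_width: 0.804
grasp_force: 0.0
```

```bash
python3 - <<'E'
from h import *
from workcell import manip
o=manip.get_obs();print(o["position"].round(4),o["ee_rot"].round(4),o["clock"])
W=snap("wrist","w5")
print(proj(W,(.441,-.098,.13)),proj(W,(.441,-.098,.01)))
E
```

```text
[ 0.439  -0.1912  0.2249] [7.074e-01 7.068e-01 6.000e-04 6.000e-04] 14.6
[322.15345999  73.26576156] [321.98959174  79.47293253]
```

View pics/w5.png

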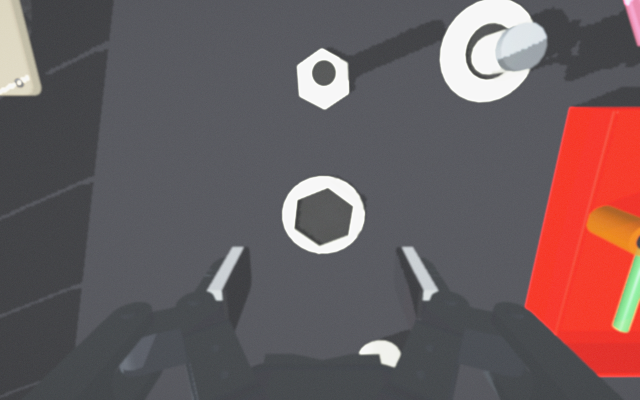

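```bash
python3 - <<'E'
from h import *
W=load("w5.npz")
for x,h in blobs(W,(270,40,380,260),white(W,150,60),60):
    p=cen(x); print(h,p.round(1),cv2.contourArea(x),[plane(W,p,z)[0,:2].round(4).tolist() for z in (.008,.13)])
E
```

```text
False [322.9 214.3] 4978.5 [[0.442, -0.2597], [0.4416, -0.2126]]
True [322.9 216.6] 2436.5 [[0.442, -0.2627], [0.4416, -0.2146]]
False [322.6  78.6] 2326.0 [[0.4416, -0.097], [0.4413, -0.1018]]
True [323.3  72.6] 478.5 [[0.4425, -0.0907], [0.4419, -0.0975]]
```

Emit:
jog_arm:
  dr:
    - [0, 0, 0]
    - [0, 0, 0]
    - [0, 0, 0]
    - [0, 0, 0]
    - [0, 0, 0]
    - [0, 0, 0]
    - [0, 0, 0]
    - [0, 0, 0]
    - [0, 0, 0]
    - [0, 0, 0]
  translation:
    - [0.94, 0.03, 0]
    - [0.94, 0.03, 0]
    - [0.94, 0.03, 0]
    - [0.94, 0.02, 0]
    - [0, 0, 1]
    - [0, 0, 1]
    - [0, 0, 1]
    - [0, 0, 1]
    - [0, 0, 1]
    - [0, 0, 0.88]
  jaw: [0.8, 0.8, 0.8, 0.8, 0.8, 0.8, 0.8, 0.8, 0.8, 0.8]

```text
clock: 15.65
position: [0.4422, -0.096, 0.0758]
ee_rot: [0.707, 0.708, -0.0, -0.0]
ft_force: [0.4, 0.1, 1.1]
grip_width: 0.801
grasp_force: 0.0
```

Emit:
jog_arm:
  dr:
    - [0, 0, 0]
    - [0, 0, 0]
    - [0, 0, 0]
    - [0, 0, 0]
    - [0, 0, 0]
    - [0, 0, 0]
    - [0, 0, 0]
    - [0, 0, 0]
    - [0, 0, 0]
    - [0, 0, 0]
  translation:
    - [0, 0, 0]
    - [0, 0, 0]
    - [0, 0, 0]
    - [0, 0, 0]
    - [0, 0, 0]
    - [0, 0, 0]
    - [0, 0, 0]
    - [0, 0, 0]
    - [0, 0, 0]
    - [0, 0, 0]
  jaw: [0.7, 0.6, 0.5, 0.4, 0.35, 0.3, 0.2, 0, 0, 0]

```text
clock: 16.65
position: [0.4417, -0.0971, 0.0774]
ee_rot: [0.707, 0.707, 0.0, -0.0]
ft_force: [-3.6, 0.8, 5.5]
grip_width: 0.268
grasp_force: 29.1
```

Emit:
jog_arm:
  dr:
    - [0, 0, 0]
    - [0, 0, 0]
    - [0, 0, 0]
    - [0, 0, 0]
    - [0, 0, 0]
    - [0, 0, 0]
    - [0, 0, 0]
    - [0, 0, 0]
    - [0, 0, 0]
    - [0, 0, 0]
  translation:
    - [0, 0, -0.6]
    - [0, 0, -1]
    - [-0.64, 0, -0.4]
    - [-1, 0, 0]
    - [-1, 0, 0]
    - [-1, 0, 0]
    - [-1, 0, 0]
    - [-1, 0, 0]
    - [-1, 0, 0]
    - [0, 0, 0]
  jaw: [0, 0, 0, 0, 0, 0, 0, 0, 0, 0]

```text
clock: 17.65
position: [0.4409, -0.2664, 0.1269]
ee_rot: [0.709, 0.706, -0.001, 0.0]
ft_force: [0.4, 0.0, -1.2]
grip_width: 0.27
grasp_force: 29.7
```

Emit:
jog_arm:
  dr:
    - [0, 0, 0]
    - [0, 0, 0]
  translation:
    - [0, 0, 0]
    - [0, 0, 0]
  jaw: [0, 0]

```text
clock: 17.85
position: [0.4419, -0.262, 0.1268]
ee_rot: [0.707, 0.707, 0.0, -0.0]
ft_force: [-0.1, 0.4, -1.2]
grip_width: 0.272
grasp_force: 29.7
```

```bash
python3 - <<'E'
from h import *
from workcell import manip
o=manip.get_obs();print(o["position"].round(4),o["ee_rot"].round(4),o["clock"])
for n in("scene","side"):
    W=snap(n,n+"6")
    p=proj(W,(.442,-.263,.03)).astype(int); cv2.imwrite(f"pics/{n}6z.png",cv2.resize(W["color"][p[1]-50:p[1]+40,p[0]-60:p[0]+60,::-1],None,fx=5,fy=5,interpolation=cv2.INTER_CUBIC)); print(p,proj(W,(.442,-.263,.054))-p,proj(W,(.442,-.263,.008))-p)
a,b=cv2.imread("pics/scene6z.png"),cv2.imread("pics/side6z.png"); cv2.imwrite("pics/c6.png",cv2.resize(np.hstack([a,b]),None,fx=.66,fy=.66))
E
```

```text
[ 0.4419 -0.262   0.1268] [ 7.067e-01  7.075e-01  1.000e-04 -2.000e-04] 17.85
[272 148] [-0.09545348 -6.10712596] [0.80566665 5.481278  ]
[401 186] [ 1.86651985 -5.95986215] [4.90695243e-04 5.93165297e+00]
```

View pics/c6.png

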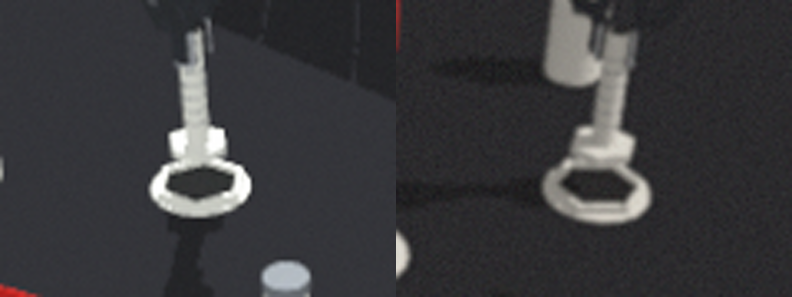

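Emit:
jog_arm:
  dr:
    - [0, 0, 0]
    - [0, 0, 0]
    - [0, 0, 0]
    - [0, 0, 0]
    - [0, 0, 0]
    - [0, 0, 0]
  translation:
    - [-0.02, 0, 0.7]
    - [0, 0, 0.6]
    - [0, 0, 0.3]
    - [0, 0, 0.1]
    - [0, 0, 0.06]
    - [0, 0, 0]
  jaw: [0, 0, 0, 0, 0, 0]

```text
clock: 18.55
position: [0.4421, -0.2635, 0.0833]
ee_rot: [0.707, 0.707, 0.0, 0.0]
ft_force: [1.1, 0.2, -1.0]
grip_width: 0.267
grasp_force: 29.7
```

Emit:
jog_arm:
  dr:
    - [0, 0, 0]
    - [0, 0, 0]
    - [0, 0, 0]
  translation:
    - [0, 0, 0.05]
    - [0, 0, 0.05]
    - [0, 0, 0]
  jaw: [0, 0, 0]

```text
clock: 18.85
position: [0.4422, -0.2638, 0.0813]
ee_rot: [0.707, 0.707, 0.0, 0.001]
ft_force: [-2.2, 1.8, 6.7]
grip_width: 0.267
grasp_force: 30.5
```

Emit:
jog_arm:
  dr:
    - [0, 0, 0]
    - [0, 0, 0]
    - [0, 0, 0]
    - [0, 0, 0]
    - [0, 0, 0]
    - [0, 0, 0]
    - [0, 0, 0]
    - [0, 0, 0]
    - [0, 0, 0]
    - [0, 0, 0]
  translation:
    - [0, 0, -0.06]
    - [0, 0, 0]
    - [0, 0, 0]
    - [0, 0, 0]
    - [0, 0, -0.5]
    - [0, 0, -1]
    - [0, 0, -1]
    - [0, 0, -1]
    - [0, 0, -1]
    - [0, 0, -1]
  jaw: [0.3, 0.45, 0.6, 0.7, 0.8, 0.8, 0.8, 0.8, 0.8, 0.8]

```text
clock: 19.85
position: [0.4417, -0.2635, 0.2215]
ee_rot: [0.707, 0.707, 0.0, 0.0]
ft_force: [-0.3, -0.1, -0.8]
grip_width: 0.8
grasp_force: 0.0
```

Emit:
jog_arm:
  dr:
    - [0, 0, 0]
    - [0, 0, 0]
    - [0, 0, 0]
    - [0, 0, 0]
    - [0, 0, 0]
    - [0, 0, 0]
    - [0, 0, 0]
    - [0, 0, 0]
    - [0, 0, 0]
    - [0, 0, 0]
  translation:
    - [1, 0.05, -0.2]
    - [1, 0.05, 0]
    - [1, 0.05, 0]
    - [1, 0.05, 0]
    - [1, 0.05, 0]
    - [1, 0.05, 0]
    - [1, 0.05, 0]
    - [1, 0.05, 0]
    - [1, 0.05, 0]
    - [1, 0.05, 0]
  jaw: [1, 1, 1, 1, 1, 1, 1, 1, 1, 1]

```text
clock: 20.85
position: [0.4542, -0.0126, 0.2254]
ee_rot: [0.707, 0.707, 0.0, 0.0]
ft_force: [1.2, 0.3, 0.4]
grip_width: 0.999
grasp_force: 0.0
```

Emit:
jog_arm:
  dr:
    - [0, 0, 0]
    - [0, 0, 0]
    - [0, 0, 0]
    - [0, 0, 0]
    - [0, 0, 0]
    - [0, 0, 0]
    - [0, 0, 0]
    - [0, 0, 0]
    - [0, 0, 0]
    - [0, 0, 0]
  translation:
    - [1, 0.05, 0]
    - [1, 0.05, 0]
    - [1, 0.05, 0]
    - [1, 0.05, 0]
    - [1, 0.05, 0]
    - [1, 0.05, 0]
    - [1, 0.05, 0]
    - [0, 0, 0]
    - [0, 0, 0]
    - [0, 0, 0]
  jaw: [1, 1, 1, 1, 1, 1, 1, 1, 1, 1]

```text
clock: 21.85
position: [0.4632, 0.1604, 0.2249]
ee_rot: [0.708, 0.707, 0.0, 0.0]
ft_force: [0.1, -0.4, 0.3]
grip_width: 0.998
grasp_force: 0.0
```

```bash
python3 - <<'E'
from h import *
from workcell import manip
o=manip.get_obs();print(o["position"].round(4),o["joint_pos"].round(2),o["clock"])
W=snap("wrist","w7")
p=proj(W,(.471,.2715,.05)).astype(int);print(p)
for th in (75,110,140,170,200):
  for x,h in blobs(W,(max(p[0]-70,0),max(p[1]-60,0),p[0]+70,p[1]+60),white(W,th,60),300):
    w=plane(W,x[:,0],.05)[:,:2]*1000; print(th,h,cv2.minAreaRect(w.astype(np.float32)))
for n in("scene","side"): snap(n,n+"7")
E
```

```text
[0.4632 0.1604 0.2249] [-0.27  0.03 -0.16  1.78  0.01  1.33 -0.43] 21.85
[328  58]
75 False ((470.5906982421875, 270.4374694824219), (45.69078063964844, 72.42669677734375), 87.60769653320312)
110 False ((470.7027587890625, 270.8912658691406), (42.27040481567383, 70.48027038574219), 87.84634399414062)
140 False ((470.9310302734375, 271.1015930175781), (41.31187438964844, 68.7641830444336), 88.31136322021484)
170 False ((471.005859375, 271.1031188964844), (39.57185745239258, 67.19317626953125), 88.01448822021484)
200 False ((470.68731689453125, 272.11865234375), (35.05765151977539, 64.4229965209961), 88.22663879394531)
```

View pics/w7.png

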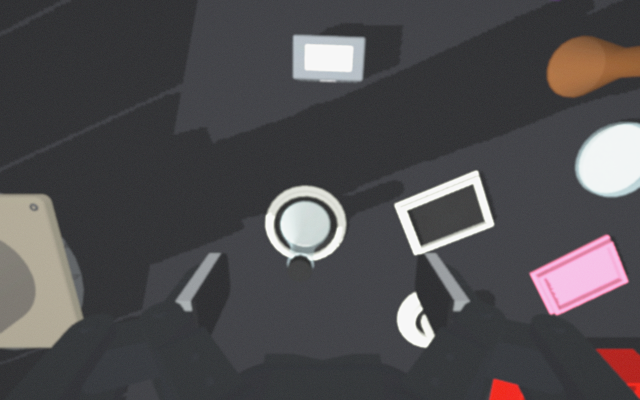

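Emit:
jog_arm:
  dr:
    - [0, 0, 0]
    - [0, 0, 0]
    - [0, 0, 0]
    - [0, 0, 0]
    - [0, 0, 0]
    - [0, 0, 1]
    - [0, 0, 1]
    - [0, 0, 1]
    - [0, 0, 1]
    - [0, 0, 1]
  translation:
    - [0.88, 0.06, 0]
    - [0.88, 0.06, 0]
    - [0.88, 0.06, 0]
    - [0.88, 0.06, 0]
    - [0.88, 0.06, 0]
    - [0, 0, 0.5]
    - [0, 0, 0.5]
    - [0, 0, 0.5]
    - [0, 0, 0.5]
    - [0, 0, 0.5]
  jaw: [1, 1, 1, 1, 1, 1, 1, 1, 1, 1]

```text
clock: 23.0
position: [0.4708, 0.2709, 0.1615]
ee_rot: [0.82, 0.572, 0.0, 0.0]
ft_force: [-0.3, 0.7, -0.0]
grip_width: 1.002
grasp_force: 0.0
```

Emit:
jog_arm:
  dr:
    - [0, 0, 1]
    - [0, 0, 1]
    - [0, 0, 1]
    - [0, 0, 1]
    - [0, 0, 1]
    - [0, 0, 1]
    - [0, 0, 1]
    - [0, 0, 1]
    - [0, 0, 1]
    - [0, 0, 1]
  translation:
    - [0, 0, 0]
    - [0, 0, 0]
    - [0, 0, 0]
    - [0, 0, 0]
    - [0, 0, 0]
    - [0, 0, 0]
    - [0, 0, 0]
    - [0, 0, 0]
    - [0, 0, 0]
    - [0, 0, 0]
  jaw: [1, 1, 1, 1, 1, 1, 1, 1, 1, 1]

```text
clock: 24.0
position: [0.4707, 0.2709, 0.162]
ee_rot: [0.966, 0.257, 0.0, 0.0]
ft_force: [0.2, -0.7, -0.1]
grip_width: 1.0
grasp_force: 0.0
```

Emit:
jog_arm:
  dr:
    - [0, 0, 1]
    - [0, 0, 1]
    - [0, 0, 1]
    - [0, 0, 1]
    - [0, 0, 1]
    - [0, 0, 1]
    - [0, 0, 1]
    - [0, 0, 1]
    - [0, 0, 0]
    - [0, 0, 0]
  translation:
    - [0, 0, 0]
    - [0, 0, 0]
    - [0, 0, 0]
    - [0, 0, 0]
    - [0, 0, 0]
    - [0, 0, 0]
    - [0, 0, 0]
    - [0, 0, 0]
    - [0, 0, 0]
    - [0, 0, 0]
  jaw: [1, 1, 1, 1, 1, 1, 1, 1, 1, 1]

```text
clock: 25.0
position: [0.4707, 0.2712, 0.162]
ee_rot: [1.0, -0.017, 0.0, 0.0]
ft_force: [0.0, -0.4, 0.2]
grip_width: 0.998
grasp_force: 0.0
```

```bash
python3 - <<'E'
from h import *
from workcell import manip
o=manip.get_obs();R=Rot.from_quat(o["ee_rot"]).as_matrix()
print(o["position"].round(4),o["joint_pos"].round(2),o["clock"],R.round(3).tolist())
print("tool shift to case",(R.T@(np.array([.471,.271,.016])-o["position"])/.025).round(3))
E
```

```text
[0.4707 0.2712 0.162 ] [-0.52  0.19 -0.1   1.74  0.02  1.22 -2.23] 25.0 [[0.999, -0.033, 0.0], [-0.033, -0.999, -0.0], [0.0, 0.0, -1.0]]
tool shift to case [0.013 0.007 5.839]
```

Emit:
jog_arm:
  dr:
    - [0, 0, 0]
    - [0, 0, 0]
    - [0, 0, 0]
    - [0, 0, 0]
    - [0, 0, 0]
    - [0, 0, 0]
    - [0, 0, 0]
    - [0, 0, 0]
    - [0, 0, 0]
  translation:
    - [0, 0, 1]
    - [0, 0, 1]
    - [0, 0, 1]
    - [0, 0, 1]
    - [0, 0, 1]
    - [0, 0, 0.6]
    - [0, 0, 0.2]
    - [0, 0, 0]
    - [0, 0, 0]
  jaw: [1, 1, 1, 1, 1, 1, 1, 0.9, 0.8]

```text
clock: 25.9
position: [0.4711, 0.2718, 0.0178]
ee_rot: [1.0, -0.017, 0.001, -0.0]
ft_force: [-0.2, 0.3, 0.1]
grip_width: 0.798
grasp_force: 0.0
```

Emit:
jog_arm:
  dr:
    - [0, 0, 0]
    - [0, 0, 0]
    - [0, 0, 0]
    - [0, 0, 0]
    - [0, 0, 0]
    - [0, 0, 0]
    - [0, 0, 0]
    - [0, 0, 0]
    - [0, 0, 0]
  translation:
    - [0, 0, 0]
    - [0, 0, 0]
    - [0, 0, 0]
    - [0, 0, 0]
    - [0, 0, 0]
    - [0, 0, 0]
    - [0, 0, 0]
    - [0, 0, 0]
    - [0, 0, 0]
  jaw: [0.7, 0.6, 0.55, 0.5, 0.45, 0.4, 0.2, 0, 0]
  squeeze: 35

```text
clock: 26.8
position: [0.4707, 0.2715, 0.0173]
ee_rot: [1.0, -0.017, 0.0, -0.0]
ft_force: [-2.8, -1.5, 6.3]
grip_width: 0.457
grasp_force: 35.4
```

Emit:
jog_arm:
  dr:
    - [0, 0, 0]
    - [0, 0, 0]
    - [0, 0, 0]
    - [0, 0, 0]
    - [0, 0, 0]
    - [0, 0, 0]
    - [0, 0, 0]
    - [0, 0, 0]
    - [0, 0, 0]
    - [0, 0, 0]
  translation:
    - [0, 0, -0.6]
    - [0, 0, -1]
    - [0.3, 0.35, -0.8]
    - [0.85, 0.96, 0]
    - [0.85, 0.96, 0]
    - [0.85, 0.96, 0]
    - [0.85, 0.96, 0]
    - [0.85, 0.96, 0]
    - [0.85, 0.95, 0]
    - [0.85, 0.95, 0]
  jaw: [0, 0, 0, 0, 0, 0, 0, 0, 0, 0]

```text
clock: 27.8
position: [0.621, 0.0889, 0.0765]
ee_rot: [1.0, -0.017, -0.0, 0.0]
ft_force: [-0.5, 0.5, -0.9]
grip_width: 0.453
grasp_force: 35.9
```

Emit:
jog_arm:
  dr:
    - [0, 0, -0.5]
    - [0, 0, -1]
    - [0, 0, -1]
    - [0, 0, -1]
    - [0, 0, -1]
    - [0, 0, -1]
    - [0, 0, -1]
    - [0, 0, 0]
    - [0, 0, 0]
  translation:
    - [0, 0, 0]
    - [0, 0, 0]
    - [0, 0, 0]
    - [0, 0, 0]
    - [0, 0, 0]
    - [0, 0, 0]
    - [0, 0, 0]
    - [0, 0, 0]
    - [0, 0, 0]
  jaw: [0, 0, 0, 0, 0, 0, 0, 0, 0]

```text
clock: 28.7
position: [0.6204, 0.0899, 0.0766]
ee_rot: [0.978, 0.207, -0.0, -0.0]
ft_force: [0.8, -0.7, -0.3]
grip_width: 0.455
grasp_force: 35.9
```

```bash
python3 - <<'E'
from h import *
from workcell import manip
o=manip.get_obs();R=Rot.from_quat(o["ee_rot"]).as_matrix()
print(o["position"].round(4),o["clock"],R.round(3).tolist())
print("tool shift",(R.T@(np.array([.6222,.090,.0223])-o["position"])/.025).round(3),"yaw of x",np.degrees(np.arctan2(R[1,0],R[0,0])))
for n in("scene","side"):
    W=snap(n,n+"8")
    p=proj(W,(.622,.09,.03)).astype(int); cv2.imwrite(f"pics/{n}8z.png",cv2.resize(W["color"][p[1]-50:p[1]+40,p[0]-60:p[0]+60,::-1],None,fx=5,fy=5,interpolation=cv2.INTER_CUBIC)); print(p,proj(W,(.622,.09,.06))-p,proj(W,(.622,.09,.008))-p)
a,b=cv2.imread("pics/scene8z.png"),cv2.imread("pics/side8z.png"); cv2.imwrite("pics/c8.png",cv2.resize(np.hstack([a,b]),None,fx=.66,fy=.66))
E
```

```text
[0.6204 0.0899 0.0766] 28.7 [[0.914, 0.405, -0.0], [0.405, -0.914, -0.0], [-0.0, -0.0, -1.0]]
tool shift [0.071 0.025 2.173] yaw of x 23.881126635251807
[351 206] [ 1.7492392  -8.05569849] [0.40600221 6.26509627]
[306 235] [ 0.16014519 -7.7714172 ] [0.25769829 6.83060999]
```

View pics/c8.png

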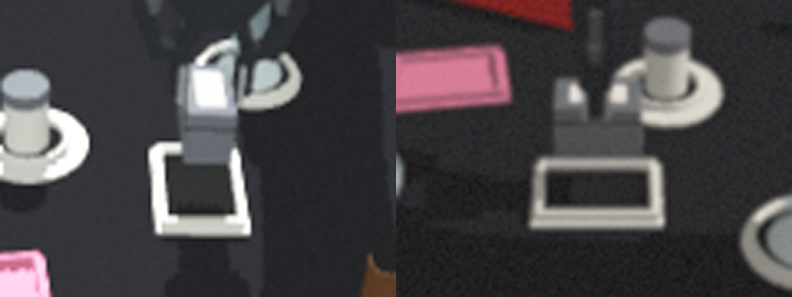

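Emit:
jog_arm:
  dr:
    - [0, 0, 0]
    - [0, 0, 0]
    - [0, 0, 0]
    - [0, 0, 0]
    - [0, 0, 0]
    - [0, 0, 0]
  translation:
    - [0.04, 0.03, 0.8]
    - [0.03, 0, 0.7]
    - [0, 0, 0.4]
    - [0, 0, 0.14]
    - [0, 0, 0.06]
    - [0, 0, 0]
  jaw: [0, 0, 0, 0, 0, 0]

```text
clock: 29.4
position: [0.6228, 0.09, 0.025]
ee_rot: [0.978, 0.208, 0.0, 0.0]
ft_force: [-0.6, -0.6, -0.5]
grip_width: 0.457
grasp_force: 35.9
```

Emit:
jog_arm:
  dr:
    - [0, 0, 0]
    - [0, 0, 0]
    - [0, 0, 0]
  translation:
    - [0, 0, 0.04]
    - [0, 0, 0.04]
    - [0, 0, 0]
  jaw: [0, 0, 0]

```text
clock: 29.7
position: [0.6225, 0.0899, 0.0226]
ee_rot: [0.978, 0.208, 0.0, -0.0]
ft_force: [0.2, -0.1, -0.5]
grip_width: 0.452
grasp_force: 35.9
```

Emit:
jog_arm:
  dr:
    - [0, 0, 0]
    - [0, 0, 0]
    - [0, 0, 0]
  translation:
    - [0, 0, 0.04]
    - [0, 0, 0.03]
    - [0, 0, 0]
  jaw: [0, 0, 0]

```text
clock: 30.0
position: [0.6227, 0.0899, 0.0214]
ee_rot: [0.978, 0.208, 0.0, 0.0]
ft_force: [-2.0, -0.4, 4.6]
grip_width: 0.456
grasp_force: 36.5
```

Emit:
jog_arm:
  dr:
    - [0, 0, 0]
    - [0, 0, 0]
    - [0, 0, 0]
    - [0, 0, 0]
    - [0, 0, 0]
    - [0, 0, 0]
    - [0, 0, 0]
    - [0, 0, 0]
    - [0, 0, 0]
    - [0, 0, 0]
  translation:
    - [0, 0, -0.03]
    - [0, 0, 0]
    - [0, 0, 0]
    - [0, 0, -0.3]
    - [0, 0, -1]
    - [0, 0, -1]
    - [0, 0, -1]
    - [0, 0, -1]
    - [0, 0, -1]
    - [0, 0, -1]
  jaw: [0.5, 0.6, 0.65, 0.65, 0.65, 0.65, 0.65, 0.65, 0.65, 0.65]

```text
clock: 31.0
position: [0.6224, 0.0899, 0.1806]
ee_rot: [0.978, 0.208, 0.0, -0.0]
ft_force: [0.1, 1.5, -0.4]
grip_width: 0.65
grasp_force: 0.0
```

Emit:
jog_arm:
  dr:
    - [0, 0, 0]
    - [0, 0, 0]
    - [0, 0, 0]
    - [0, 0, 0]
  translation:
    - [0, 0, -1]
    - [0, 0, -1]
    - [0, 0, 0]
    - [0, 0, 0]
  jaw: [0.65, 0.65, 0.65, 0.65]

```text
clock: 31.4
position: [0.6226, 0.09, 0.2296]
ee_rot: [0.978, 0.208, 0.001, -0.0]
ft_force: [0.3, 0.1, -0.9]
grip_width: 0.65
grasp_force: 0.0
```

```bash
python3 - <<'E'
from h import *
ims=[]
for n,(x0,y0,x1,y1) in (("scene",(180,90,540,290)),("side",(200,110,440,380))):
    W=snap(n,n+"9"); ims.append(cv2.resize(W["color"][y0:y1,x0:x1,::-1],(390,int(390*(y1-y0)/(x1-x0)))))
h=max(i.shape[0] for i in ims); cv2.imwrite("pics/c9.png",np.hstack([cv2.copyMakeBorder(i,0,h-i.shape[0],0,0,0) for i in ims]))
E
```

```text
(no output)
```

View pics/c9.png

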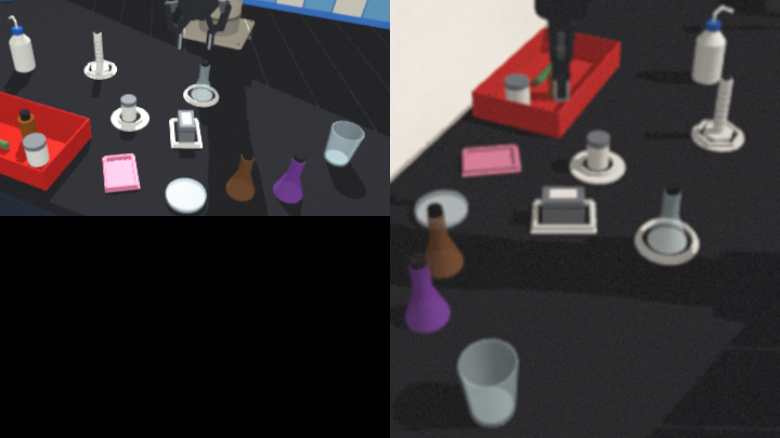

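All four items stand upright in their nests, the bystanders have not moved, and the gripper is clear.

```bash
python3 -c "
from workcell import manip
print(manip.hand_in())"
```

```text
the job is handed in; nothing more can be done
None
```

The flask, jar, cylinder and case were placed upright in their fitted nests in the order listed, and I handed the job in at about 31 s on the robot's clock; the last pictures showed the wash bottle and beaker unmoved.

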